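Clamp a freshly glued parts box with the crank clamp

TASK

Stand the freshly glued wooden parts box upright in the crank clamp, lengthways between stop and jaw and centred across it, without dropping it. Then grip the loose sleeve of the crank handle, keep hold of it while you wind the jaw up, and stop once the box is firmly clamped between jaw and stop: over-tightening cracks it. Let go, leave it clamped, and leave the other things where they are.

Things in the scene. Friction and masses are not known exactly. Their poses are not given: they have to be found in the camera images.
- partsbox: The freshly glued parts box: loose, light wood, open on top, one divider across its middle; 50 mm (its x) by 100 mm (its y), 45 mm high, walls 7 mm, 0.2 to 0.4 kg. Origin: centre of its underside, z up. Best taken across its 50 mm width near mid length. Stands on the table on the robot's left, the only open box 50 mm wide there.
- clamp: Grey crank clamp fixed to the table; place and yaw vary. Origin: at table level, z up. Base plate 120 mm along x, from y = -230 to +150 mm; its top is the bed, 20 mm above the origin. Clamping axis: its y axis (x = 0). At y = -170 mm a gearbox 72 mm high with the crank. At +y a steel stop block 70 mm wide, 55 mm above the bed, bolted somewhere with its face at y = +105 to +120 mm: to be felt.
- bed (a point): Point on the bed's surface, on the clamping axis, 50 mm to +y of the clamp's origin; axes as the clamp's. The box set down with its underside's centre here, its long side along the clamp's y, clears stop and jaw.
- jaw: Steel moving jaw, 70 mm wide, 55 mm high, slides along the clamp's y; starts at y = -35 to -22 mm. Origin: on the bed at the middle of its pressing face, which looks to +y; axes as the clamp's. Moves +5 mm per radian of crank (31 mm a turn). 40 N on the box is firm, about 100 N ideal, over 200 N cracks it. Its face plate sits on rubber: 50 N per mm.
- crank (a joint): Crank angle a (rad), grows clockwise from above, which closes the jaw; starts 0 to 2.5, needs 5.5 to 12 more. In the clamp's frame the sleeve is 70 mm * (-cos a, sin a) from the axis. Running free it drags 4 to 5 N at the sleeve (friction; let go, it still holds 45 N of jaw force); each N of jaw force adds 0.07 N (100 N: 7 N more). Once jaw, box and stop touch, it climbs over about 0.4 rad. Stopped and free, 0 to 4 N may remain.
- crank_axis (a point): Point on the crank's vertical turning axis, 100 mm above the table (the height of the sleeve's lower end).
- sleeve: The handle: upright black sleeve, 22 mm across, 55 mm high, spinning freely on its pin at the end of the 70 mm crank arm; hold the crank by it alone. Origin: on its axis at its lower end, 100 mm above the table; its yaw means nothing. Pin cap ends 159 mm above the table; the arm's top is 3 mm under the sleeve. As it spins, the gripper need not turn with the crank.
- offcut: Bystander: solid light wood offcut, 45 by 130 by 28 mm high, loose on the table at the left. Origin at the underside's centre.
- smalltray: Bystander: shallow wooden tray, 75 by 110 by 30 mm high, open on top, loose at the left. Origin at the underside's centre.
- tin: Bystander: tin, 60 mm across, 60 mm high, far side of the clamp. Origin at the underside's centre.
- tape: Bystander: cardboard-brown ring of packing tape lying flat, 90 mm across, 24 mm high, beyond the clamp. Origin at the underside's centre.
- driver: Bystander: screwdriver, 190 mm long, lying at the right near side.
- carton: Bystander: small carton, 90 by 70 by 60 mm high, at the right beyond the clamp. Origin at the underside's centre.
- jar: Bystander: jar, 56 mm across, 75 mm high, far left. Origin at the underside's centre.
Things that resemble listed ones, but are neither listed nor needed, are in the scene too. Leave any turquoise look-alike of the partsbox alone.

How it is judged (in metres and radians):
On the way, in this order (a step that is already met when the one before it is completed fails the run):
1. the parts box stands upright in the bed, centred across it, released, with the jaw not yet on it (x of partsbox in the frame of clamp between -0.012 and 0.012 m and z of partsbox in the frame of clamp between 0.016 and 0.024 m and angle between partsbox's own z axis and vertical below 0.08 rad and angle between the y axis of partsbox and the y axis of clamp, either way round below 0.15 rad and y of partsbox in the frame of clamp between 0.01 and 0.075 m and contact force between the fingers and partsbox below 0.1 N and contact force between jaw and partsbox below 1 N and linear speed of partsbox below 0.02 m/s), for 0.2 s.
2. the jaw is wound firmly (40 to 200 N) onto the box, with the sleeve still held in the fingers (contact force between jaw and partsbox between 40 and 200 N and contact force between the fingers and sleeve above 5 N), for 0.2 s.
At the end, for the whole second after the job is handed in: The parts box stands on the clamp bed (underside within 4 mm of it), upright within 0.08 rad, centred across the bed within 12 mm and along the clamping axis within 0.15 rad, pressed by the jaw with 30 to 200 N, box and crank at rest, and nothing held (x of partsbox in the frame of clamp between -0.012 and 0.012 m and z of partsbox in the frame of clamp between 0.016 and 0.024 m and angle between partsbox's own z axis and vertical below 0.08 rad and angle between the y axis of partsbox and the y axis of clamp, either way round below 0.15 rad and contact force between jaw and partsbox between 30 and 200 N and linear speed of partsbox below 0.02 m/s and velocity of joint crank between -0.1 and 0.1 rad/s); the robot touches nothing.
It fails at once if the crank is wound (over 0.5 rad/s, closing) while the fingers do not grip its sleeve (under 5 N) (contact force between the fingers and sleeve below 5 N and velocity of joint crank above 0.5 rad/s).
It fails at once if the jaw presses the box with more than 200 N (it cracks) (contact force between jaw and partsbox above 200 N).
It fails at once if the box is dropped: moves faster than 0.5 m/s with no finger on it (linear speed of partsbox above 0.5 m/s and contact force between the fingers and partsbox below 0.05 N).
It fails at once if another thing on the table is shifted by more than 30 mm (distance of any of offcut, smalltray, tin, tape, driver, carton, jar from where it was at the start of the episode above 0.03 m).
It also fails if it takes over 72 s, if anything falls off the work surface, if the arm or the gripper's body presses on something with over 40 N, if the wrist force passes 120 N, or if a joint passes its speed limit or range.

ROBOT

A 7-joint arm with a two-finger parallel gripper is mounted at the origin on the work surface. World frame = base frame: x ahead of the robot, y to its left, z up, the work surface at z = 0. Lengths are in m, angles in degrees, forces in N, time in s.
With the tool pointing down it reaches from about 0.4 to 0.85 m from the base axis. Payload 10.4 kg.
Tool frame: the origin (TCP) lies on the centre line of the jaws, within the pads' length; the fingertips stand 19 mm ahead of it and the grasp point (between the pads) is the TCP; z points along the fingers, x is the direction in which the jaws open and shut, and the axes are right-handed (so a half turn about z gives the same grasp; the last joint's range is limited). The gripper opens to 85 mm and grips with 20 to 120 N. Pads are 22 mm wide; open, the fingers measure 114 mm over their backs; the gripper's body (76 mm by 85 mm) begins 54 mm behind the grasp point. The pads swing forward as they close: fully open they stand 13 mm farther back than shut.
Start: joints at [-1.295, 19.034, -3.707, 83.658, 1.238, 77.344, -5.071], TCP at [0.625, 0, 0.25] pointing down, gripper open.
Joint ranges: [-148.97, 148.97], [-28.65, 121.19], [-84.17, 76.75], [9.2, 138.47], [-72.65, 252.65], [3.7, 117.97], [-149.18, 149.18]. Speed limits (degrees/s): [127.2, 127.2, 159.86, 159.86, 180, 180, 180].

INTERFACE

Orientations are given as a 3x3 rotation matrix whose columns are the frame's x, y, z axes.
In Python, from cell import readout, cams, arm gives the robot as it stands.
- The arm moves only by the shell command python3 -m creep 'ROWS'. ROWS is JSON, a list that holds one entry, the list of rows, each a list of 7 numbers: the shift along the tool's x, y, z each as a share of 0.5 m, from -1 to 1, then the turn, a rotation vector about the tool's x, y, z each as a share of pi/2 rad, from -1 to 1, then the finger opening in mm, from 0 to 85.4. In form: [[[x, y, z, wx, wy, wz, jaw], ...]]. A call has 1 to 8 rows; each row shifts and turns the commanded pose from where the row before left it, along the tool's axes as they then stand; what a row does not reach is not made up. A row lasts 1/10 s, in which the tool goes at most 50 mm and 8.59 degrees, less where a joint would pass 70% of its speed; a pose out of reach is approached as far as the arm can. A call with a number of a shift or a turn outside -1 to 1 is refused whole. A call with a gripper value outside its range is refused whole. The fingers move at their own pace and stop on an object; the grip force is fixed at half the most. Time passes only in rows, so rows that do not move let the fingers close. It gives the time, the measured TCP pose, the force and the opening at its end, in the units of the state.
- readout.read_state(): the state, without advancing time (a new reading comes with each control period).
- cams.read_camera(name): name is "scene" or "side" or "wrist"; returns a dict with "pixels" (400x640x3 uint8, red, green, blue), "z_map" (400x640 float32, m along the optical axis (not along the pixel's ray), 0 where there is no reading), "fovy" (degrees; the focal length in pixels is half the picture's height over the tangent of half this angle, whatever the lens; pixels are square), "cx", "cy" (the principal point, pixels), "origin" and "rotation" of the camera in the world. Camera axes: x right, y up, looking along -z (the intrinsics and any distortion apply to the point x, -y, -z); pixel columns grow to the right and rows downward; lengths in m; the calibration is good to about 2 mm. The wrist camera is an equidistant fisheye: a pixel r from the principal point sees the ray r / f radians off the axis. A picture is of the moment at which its call begins.
- arm.close_job(): hands the job in, once; it reports no verdict.
The state is a dict: "time": time; "q": joint angles; "dq": joint speeds; "effort": joint torques, N m; "position": TCP position; "orientation": TCP orientation; "ft_force": force on the tool from outside, world axes, zero at the start; "moment": the same for the moment, N m; "opening": finger opening in m.
Only numpy, scipy, OpenCV 4.12 (cv2) and the standard library are available. Lean on these libraries where they do the work, as an engineer would, in place of code of your own. Each camera call takes 0.05 s, during which the arm holds its last target.

## Working session

There is one attempt and no reset: what is moved stays moved. The work goes in short steps, Python scripts to look and compute and a shell command to move; the robot and the scene stay as the last step left them, time stands still between calls to the robot, and variables do not carry over. Pictures are saved under pics/ and viewed, and the job is handed in when it is done.

```bash
ls; mkdir -p pics; python3 - <<'E'
from cell import readout, cams, arm
import cv2
for n in ("scene","side","wrist"):
    c=cams.read_camera(n); cv2.imwrite(f"pics/{n}0.png",c["pixels"][:,:,::-1])
    print(n,c["fovy"],c["cx"],c["cy"],c["origin"],c["rotation"],[k for k in c])
print(readout.read_state())
E
```

```text
pics
scene 48.831629396030195 321.4944421317994 201.9372770925352 [ 1.12639544 -0.74924309  1.10043326] [[ 0.7804453  -0.45936142  0.42413703]
 [ 0.62513716  0.56201497 -0.5416112 ]
 [ 0.01042393  0.68784174  0.72578584]] ['pixels', 'z_map', 'fovy', 'cx', 'cy', 'origin', 'rotation']
side 53.5274333015935 316.0024908675621 204.5834541707691 [-0.01397161  0.92928563  0.81135868] [[-0.8565466   0.30246037 -0.41814548]
 [-0.51594081 -0.48377674  0.7069407 ]
 [ 0.01153249  0.82126597  0.57042897]] ['pixels', 'z_map', 'fovy', 'cx', 'cy', 'origin', 'rotation']
wrist 65.70646984690485 323.5901421776391 195.70392978299242 [0.62534713 0.06780591 0.37269952] [[ 9.99999859e-01 -1.00236180e-04  5.22272965e-04]
 [-4.36042706e-05  9.63315415e-01  2.68371774e-01]
 [-5.30014159e-04 -2.68371759e-01  9.63315275e-01]] ['pixels', 'z_map', 'fovy', 'cx', 'cy', 'origin', 'rotation']
{'time': 0.15, 'q': array([-1.29382324, 19.06331634, -3.70631016, 83.69286796,  1.23749009,
       77.34137833, -5.07071574]), 'dq': array([ 0.04452683, -0.06671558,  0.01587682, -0.10024102, -0.04070459,
       -0.08840803, -0.02868383]), 'effort': array([ 1.13752249e-03, -6.25829744e+01,  4.95374459e-02, -3.91853535e+01,
        1.63436425e-02,  7.44175835e-03, -2.63868424e-05]), 'position': array([ 6.24762100e-01, -1.57797512e-05,  2.49719726e-01]), 'orientation': array([[ 9.99999493e-01, -1.53233160e-05, -1.00682390e-03],
       [-1.53666476e-05, -9.99999999e-01, -4.30302438e-05],
       [-1.00682324e-03,  4.30456935e-05, -9.99999492e-01]]), 'ft_force': array([ 0.11782499, -1.19962392,  0.33600828]), 'moment': array([-0.05616463,  0.04096821,  0.0370089 ]), 'opening': 0.08561317986011732}
```

View pics/scene0.png

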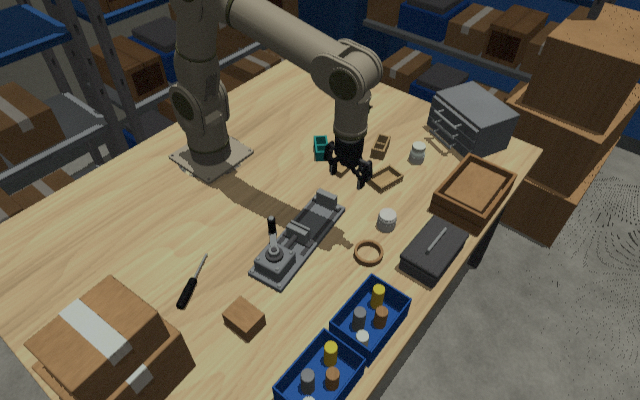

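View pics/side0.png

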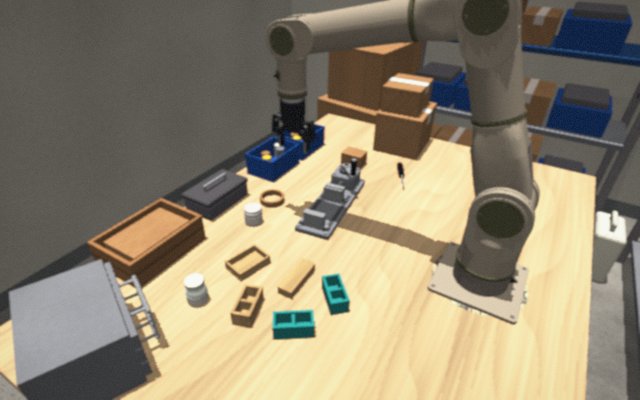

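View pics/wrist0.png

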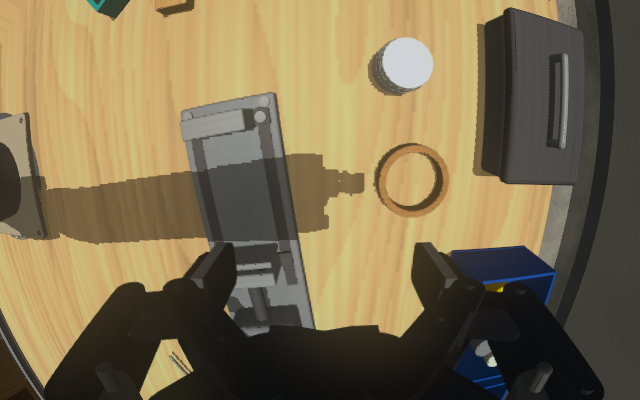

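Scene shows the clamp at about (295,240) with the crank at (272,240), and the brown box with a divider at (381,146). Side shows the box at (248,305) with turquoise look-alikes at (335,293) and (293,323). Next I'll measure with the depth maps.

```bash
cat > h.py <<'E'
import numpy as np, cv2
from cell import readout, cams, arm
def cloud(n):
    c=cams.read_camera(n); z=c["z_map"].astype(float); H,W=z.shape
    f=H/2/np.tan(np.radians(c["fovy"])/2)
    u,v=np.meshgrid(np.arange(W)+0.0,np.arange(H)+0.0)
    x=(u-c["cx"])/f; y=(v-c["cy"])/f
    if n=="wrist":
        r=np.hypot(x,y); s=np.where(r>1e-9,np.tan(np.minimum(r,1.5))/np.maximum(r,1e-9),1); x=x*s;y=y*s
    p=np.stack([x*z,-y*z,-z],-1)@np.array(c["rotation"]).T+np.array(c["origin"])
    p[z<=0]=np.nan
    return c["pixels"],p
def rect(pts): # min area rect in mm
    (cx,cy),(w,h),a=cv2.minAreaRect((pts[:,:2]*1000).astype(np.float32)); return np.round([cx,cy,w,h,a],1)
E
python3 - <<'E'
from h import *
im,p=cloud("side"); hsv=cv2.cvtColor(im,cv2.COLOR_RGB2HSV)
print(im[305,248],hsv[305,248],hsv[295,242],hsv[340,200])
# height-based components
z=p[...,2]
m=((z>0.012)&(z<0.2)).astype(np.uint8)
n,l,st,ce=cv2.connectedComponentsWithStats(m)
for i in range(1,n):
    if st[i,4]>60:
        q=p[l==i]; top=np.percentile(q[:,2],97); qq=q[q[:,2]>top-0.008]
        print(ce[i].round(),st[i,4],"top",round(top*1000),rect(qq),np.median(hsv[l==i],axis=0))
print("table z",np.nanmedian(p[330:370,200:350,2]))
im,p=cloud("scene"); z=p[...,2];hsv=cv2.cvtColor(im,cv2.COLOR_RGB2HSV)
m=((z>0.012)&(z<0.2)).astype(np.uint8)
n,l,st,ce=cv2.connectedComponentsWithStats(m)
print()
for i in range(1,n):
    if st[i,4]>60:
        q=p[l==i]; top=np.percentile(q[:,2],97); qq=q[q[:,2]>top-0.008]
        print(ce[i].round(),st[i,4],"top",round(top*1000),rect(qq),np.median(hsv[l==i],axis=0))
E
```

```text
[91 73 49] [ 17 118  91] [ 17 115 142] [ 23  71 248]
[121.  85.] 9730 top 194 [1979.5 -735.2 1912.3   38.6   89.7] [21. 25. 92.]
[401.  68.] 4419 top 192 [  834.4 -1582.2   938.1   357.8    60.5] [ 15. 119.  85.]
[578.  82.] 5427 top 183 [  -97.1 -1994.9    56.6   626.1    88.9] [23. 27. 97.]
[404. 130.] 2492 top 193 [ 461.1 -652.6  267.5  124.6   53.6] [ 14. 124.  91.]
[281. 153.] 2024 top 90 [ 864.2 -314.8  410.5  137.    89.7] [109. 188.  82.]
[336. 195.] 2886 top 110 [ 519.5 -204.1   21.9   93.2   51.6] [105.   9.  98.]
[401. 171.] 103 top 28 [ 405.5 -450.2   21.7   87.9   25.9] [ 16.  73. 108.]
[107. 300.] 23386 top 162 [700.4 725.3 185.4 264.7  65.8] [110.  10. 162.]
[272. 197.] 217 top 27 [725.9 -10.7  87.   90.8  44.1] [ 15. 122. 166.]
[253. 213.] 355 top 62 [705.  120.7  53.1  53.9  49.5] [ 17.  17. 164.]
[484. 272.] 4844 top 193 [ -4.6  67.6 131.3  11.2   0.2] [18. 48. 89.]
[248. 261.] 526 top 32 [586.5 297.1 112.2  78.6  75.9] [ 17. 111. 133.]
[296. 277.] 684 top 30 [431.3 274.9  46.2 131.6   1.8] [ 19. 106. 235.]
[196. 289.] 620 top 76 [615.6 468.7  48.7  48.7  69.8] [ 31
[... 1583 characters left out ...]

[295. 240.] 4162 top 105 [ 528.9 -210.5   28.4   94.8   43.2] [80.  9. 76.]
[387. 219.] 369 top 62 [712.4 121.   54.4  54.4  25.6] [ 27.  14. 135.]
[433. 250.] 2857 top 96 [8.922e+02 9.730e+01 9.700e+00 1.100e+02 1.000e-01] [40.  7. 74.]
[368. 252.] 296 top 27 [734.5 -13.1  88.2  89.   44.4] [ 17. 116. 145.]
[188. 288.] 322 top 28 [ 399.6 -420.9   24.7  173.2   26.5] [62.5 47.5 23. ]
[347. 339.] 5811 top 91 [ 871.6 -314.8  131.4  402.1    0. ] [108. 184.  56.]
[244. 317.] 1163 top 63 [ 608.7 -416.5   91.3   71.2    1.7] [ 16. 116. 149.]
[155. 370.] 3429 top 196 [ 590.4 -683.9    5.   175.1    3.4] [ 16. 121.  59.]
[ 53. 381.] 547 top 182 [ 480.8 -811.7  142.1   17.3    3.9] [ 16. 117. 146.]
```

```bash
python3 - <<'E'
from h import *
im,p=cloud("wrist")
# clamp: grey region heights
for u,v in [(215,125),(240,180),(200,110),(270,100),(250,250),(260,115)]: print(u,v,p[v,u].round(4),im[v,u])
im,p=cloud("scene")
import numpy as np
z=p[...,2]
a=cv2.resize(im[170:300,230:370],None,fx=5.5,fy=4.4,interpolation=cv2.INTER_CUBIC)
cv2.imwrite("pics/sc_zoom.png",a[:,:,::-1])
hm=np.clip(np.nan_to_num(z)*1000,0,170)[170:300,230:370]
E
```

```text
215 125 [0.5172 0.0578 0.0742] [156 156 148]
240 180 [ 0.5252 -0.0112  0.0192] [73 73 71]
200 110 [0.4784 0.0751 0.019 ] [139 138 134]
270 100 [0.5646 0.0821 0.0191] [148 149 143]
250 250 [ 0.5356 -0.0945  0.0373] [55 55 52]
260 115 [0.5556 0.0653 0.0333] [164 165 156]
```

```bash
python3 - <<'E'
from h import *
P={}
for n in ("wrist","scene","side"):
    im,p=cloud(n); q=p.reshape(-1,3); P[n]=q
    b=q[(q[:,0]>.40)&(q[:,0]<.66)&(q[:,1]>-.40)&(q[:,1]<.14)]
    bb=b[(b[:,2]>.010)&(b[:,2]<.16)]
    print(n,len(bb),"outline",rect(bb[bb[:,2]<.08]),"bed",rect(bb[(bb[:,2]>.014)&(bb[:,2]<.025)]), np.median(bb[(bb[:,2]>.014)&(bb[:,2]<.025),2]))
    s=bb[(bb[:,2]>.115)]
    print("  sleeve",s[:,:2].mean(0) if len(s) else 0,len(s), rect(s) if len(s)>3 else 0)
    for lo,hi in((.066,.08),(.08,.10),(.10,.115),(.15,.165)):
        t=bb[(bb[:,2]>lo)&(bb[:,2]<hi)]
        if len(t)>5: print("  ",lo,hi,len(t),rect(t))
    hist=np.histogram(bb[:,2],bins=np.arange(.01,.17,.005)); print(hist[0])
E
```

```text
wrist 19859 outline [530.6 -78.4 120.9 329.7   7.5] bed [530.6 -78.4 120.8 329.6   7.5] 0.019553774770354526
  sleeve 0 0 0
   0.066 0.08 2648 [532.  -65.4  71.  274.7   9.1]
[ 142 9976 4254  492  330  218  228  291  420  484  307  355 1524  838
    0    0    0    0    0    0    0    0    0    0    0    0    0    0
    0    0    0]
scene 4457 outline [ 545.  -164.2  135.3  501.5   10.1] bed [ 544.8 -163.8  134.8  500.8   10. ] 0.01941891095822834
  sleeve [ 0.50507693 -0.18835076] 98 [ 503.1 -186.2   20.3   22.4   78.1]
   0.066 0.08 860 [ 537.6 -104.    90.3  352.9    6.4]
   0.08 0.1 270 [ 534.9 -194.3   80.8  135.9   19.4]
   0.1 0.115 64 [ 530.8 -212.6   25.4   85.4   45.5]
   0.15 0.165 39 [ 502.5 -185.1   18.7   19.9   81.1]
[ 168 1085  786  145  101   91   85   95  144  245  188  255  461  176
   91   21   53  105   42   13    9    9    9    6   13    5    9    8
   18   21    0]
side 2740 outline [ 537.5 -160.7  136.6  502.5   10. ] bed [ 536.2 -154.8  134.2  489.8    9.6] 0.02019753414265102
  sleeve [ 0.49258612 -0.18011687] 78 [ 494.2 -185.5   20.2   26.1    2.9]
   0.066 0.08 444 [ 532.4 -101.9   88.7  348.9    5.6]
   0.08 0.1 97 [ 527.  -205.5   38.4  101.8   43.5]
   0.1 0.115 46 [ 519.3 -209.6   26.3   95.5   48.9]
   0.15 0.165 23 [ 497.3 -184.6   20.1   23.4   70.6]
[ 84 498 587 124  93 116  92 103 111 143 110 109 203 146  20  13  22  42
  27  12   7   7   8   8   5  10   6  11  12  11   0]
```

View pics/sc_zoom.png

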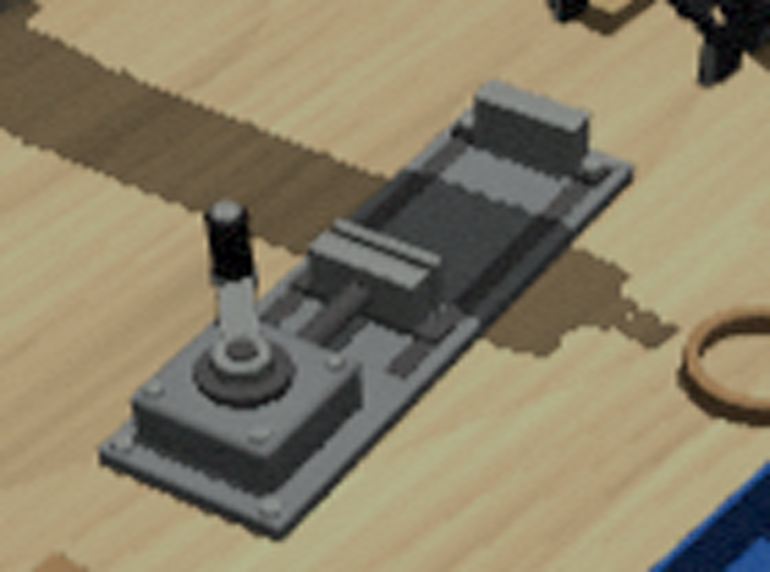

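```bash
python3 -m creep '[[[-0.0286,-0.0858,0,0,0,0,85],[-0.0286,-0.0858,0,0,0,0,85],[-0.0286,-0.0858,0,0,0,0,85],[-0.0286,-0.0858,0,0,0,0,85],[-0.0286,-0.0858,0,0,0,0,85],[-0.0286,-0.0858,0,0,0,0,85],[-0.0286,-0.0858,0,0,0,0,85],[-0.0286,-0.0858,0,0,0,0,85]]]'; python3 -m creep '[[[-0.0286,-0.0858,0,0,0,0,85],[-0.0286,-0.0858,0,0,0,0,85],[0,0,0,0,0,-0.0704,85],[0,0,0,0,0,-0.0704,85],[0,0,0,0,0,-0.0704,85],[0,0,0,0,0,0,85]]]'
python3 - <<'E'
from h import *
im,p=cloud("wrist"); cv2.imwrite("pics/w1.png",im[:,:,::-1])
s=readout.read_state(); print(s["position"],s["orientation"].round(4).tolist(),s["ft_force"])
z=p[...,2]; m=((z>0.035)&(z<0.055)&(np.abs(p[...,0]-.482)<.08)&(np.abs(p[...,1]-.429)<.08)).astype(np.uint8)
n,l,st,ce=cv2.connectedComponentsWithStats(m)
for i in range(1,n):
    if st[i,4]>100: q=p[l==i]; print(ce[i],st[i,4],rect(q),np.median(q[:,2]))
E
```

```text
time: 1.3
position: [0.5099, 0.3448, 0.2506]
orientation: [[1.0, -0.0, 0.0], [-0.0, -1.0, 0.0], [0.0, -0.0, -1.0]]
ft_force: [1.2, 1.2, -0.3]
opening: 0.085
time: 1.9
position: [0.482, 0.429, 0.2502]
orientation: [[0.945, 0.327, -0.0], [0.327, -0.945, -0.0], [-0.0, -0.0, -1.0]]
ft_force: [-0.6, 0.1, 0.4]
opening: 0.0854
[0.48208852 0.42894437 0.25029676] [[0.9463, 0.3234, -0.0], [0.3234, -0.9463, 0.0001], [0.0, -0.0001, -1.0]] [0.27446656 1.14990248 0.08830031]
[324.96212121 172.03383838] 1980 [484.  430.2  50.5  99.7  18.6] 0.04427414702401583
```

View pics/w1.png

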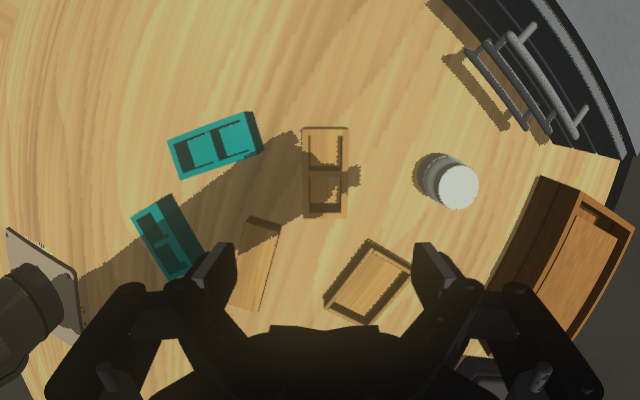

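The box sits at pixel (325,172), square to the tool. I'll descend and grip.

```bash
python3 -m creep '[[[0.0046,-0.001,0.08,0,0,0,85],[0,0,0.08,0,0,0,85],[0,0,0.08,0,0,0,85],[0,0,0.08,0,0,0,85],[0,0,0.07,0,0,0,85],[0,0,0.03,0,0,0,85],[0,0,0.026,0,0,0,85],[0,0,0,0,0,0,85]]]'; python3 -m creep '[[[0,0,0,0,0,0,40],[0,0,0,0,0,0,40],[0,0,0,0,0,0,40],[0,0,0,0,0,0,40],[0,0,0,0,0,0,40],[0,0,0,0,0,0,40]]]'
```

```text
time: 2.75
position: [0.4839, 0.4301, 0.0267]
orientation: [[0.946, 0.325, -0.001], [0.325, -0.946, -0.001], [-0.001, 0.0, -1.0]]
ft_force: [-0.4, -1.0, -0.6]
opening: 0.0849
time: 3.35
position: [0.4848, 0.431, 0.0292]
orientation: [[0.946, 0.325, 0.002], [0.325, -0.946, 0.002], [0.003, -0.001, -1.0]]
ft_force: [-0.8, -0.7, 7.4]
opening: 0.0492
```

```bash
python3 -m creep '[[[0,0,-0.01,0,0,0,40],[0,0,-0.03,0,0,0,40],[0,0,-0.06,0,0,0,40],[0,0,-0.06,0,0,0,40],[0,0,-0.06,0,0,0,40],[0,0,-0.04,0,0,0,40],[0,0,-0.02,0,0,0,40],[0,0,0,0,0,0,40]]]'
python3 - <<'E'
from h import *
im,p=cloud("wrist"); cv2.imwrite("pics/w2.png",im[:,:,::-1])
s=readout.read_state(); print(s["position"],s["ft_force"],s["opening"])
E
```

```text
time: 4.15
position: [0.4845, 0.4307, 0.1692]
orientation: [[0.945, 0.326, 0.002], [0.326, -0.946, 0.002], [0.002, -0.001, -1.0]]
ft_force: [-0.2, -0.2, -3.1]
opening: 0.0493
[0.48402984 0.43019057 0.16751082] [-0.18184686 -0.85067671 -4.3312206 ] 0.049600478058737595
```

View pics/w2.png

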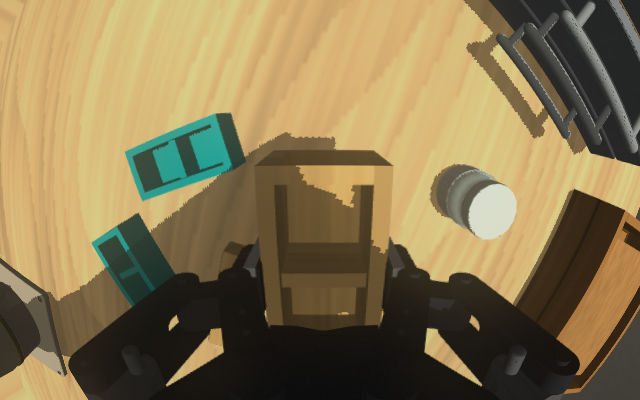

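The box is firmly held (rim at roughly (320,240)). Next is the transfer to above the bed.

```bash
python3 -m creep '[[[-0.0099,0.0393,0,0,0,0,40],[-0.0198,0.0787,0,0,0,0,40],[-0.0198,0.0787,0,0,0,0,40],[-0.0198,0.0787,0,0,0,0,40],[-0.0198,0.0787,0,0,0,0,40],[-0.0198,0.0787,0,0,0,0,40],[-0.0198,0.0787,0,0,0,0,40],[-0.0198,0.0787,0,0,0,0,40]]]'; python3 -m creep '[[[-0.0198,0.0787,0,0,0,0,40],[-0.0198,0.0787,0,0,0,0,40],[-0.0198,0.0787,0,0,0,0,40],[-0.0099,0.0393,0,0,0,0,40],[0,0,0,0,0,0.0622,40],[0,0,0,0,0,0.0622,40],[0,0,0,0,0,0,40],[0,0,0,0,0,0,40]]]'
python3 - <<'E'
from h import *
im,p=cloud("wrist"); cv2.imwrite("pics/w3.png",im[:,:,::-1])
im2,p2=cloud("side"); cv2.imwrite("pics/s3.png",im2[:,:,::-1])
s=readout.read_state(); print(s["position"],s["orientation"].round(4).tolist(),s["ft_force"],s["opening"])
q=p.reshape(-1,3); b=q[(q[:,0]>.40)&(q[:,0]<.66)&(q[:,1]>-.40)&(q[:,1]<.14)]
print(rect(b[(b[:,2]>.014)&(b[:,2]<.024)]))
t=b[(b[:,2]>.07)&(b[:,2]<.08)]; print(rect(t[t[:,1]>.02]))
t=b[(b[:,2]>.105)&(b[:,2]<.26)]; print(len(t))
t=b[(b[:,2]>.165-.03)&(b[:,2]<.195)]; print(rect(t),len(t))
E
```

```text
time: 5.0
position: [0.509, 0.1251, 0.1659]
orientation: [[0.945, 0.326, -0.002], [0.326, -0.945, -0.001], [-0.002, -0.0, -1.0]]
ft_force: [0.2, -0.4, -2.5]
opening: 0.0496
time: 5.8
position: [0.5215, -0.0143, 0.1664]
orientation: [[0.99, 0.139, -0.002], [0.139, -0.99, -0.0], [-0.002, -0.0, -1.0]]
ft_force: [0.5, -0.6, -3.2]
opening: 0.0491
[ 0.52174892 -0.01424626  0.16680394] [[0.9904, 0.1385, -0.0008], [0.1385, -0.9904, -0.0], [-0.0008, -0.0001, -1.0]] [-0.46985917  0.93968712 -3.22250316] 0.049300361473899504
[513.7  46.9 121.2  76.4   7.1]
[512.3  58.2  70.6  22.1   8.1]
68684
[522.4  -8.6  89.6 101.2  44.1] 24628
```

View pics/w3.png

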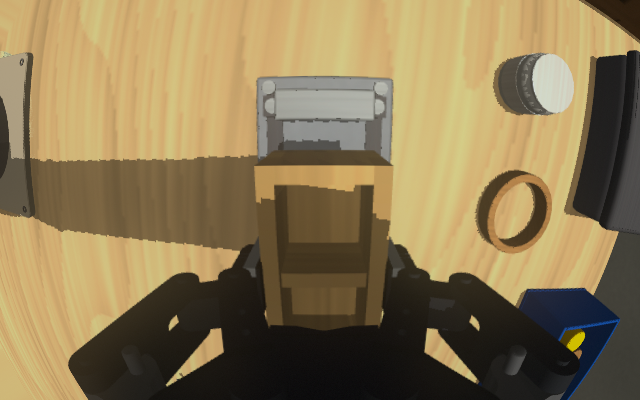

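View pics/s3.png

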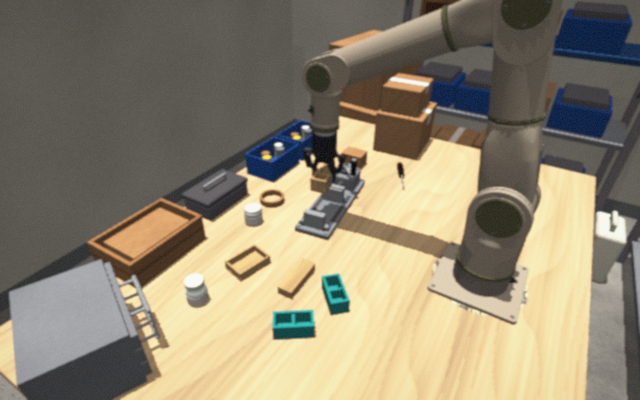

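```bash
python3 -m creep '[[[0,0,0.04,0,0,0,40],[0,0,0.07,0,0,0,40],[0,0,0.07,0,0,0,40],[0,0,0.03,0,0,0,40],[0,0,0.014,0,0,0,40],[0,0,0.002,0,0,0,40],[0,0,0.002,0,0,0,40],[0,0,0,0,0,0,40]]]'
```

```text
time: 6.7
position: [0.5228, -0.0144, 0.0543]
orientation: [[0.991, 0.136, 0.002], [0.136, -0.991, 0.0], [0.002, 0.0, -1.0]]
ft_force: [0.2, -0.0, -3.5]
opening: 0.0495
```

```bash
python3 -m creep '[[[0,0,0.003,0,0,0,40],[0,0,0.002,0,0,0,40],[0,0,0.002,0,0,0,40],[0,0,0,0,0,0,40]]]';python3 -m creep '[[[0,0,0.002,0,0,0,40],[0,0,0.002,0,0,0,40],[0,0,0,0,0,0,40]]]'
```

```text
time: 7.1
position: [0.522, -0.0144, 0.0498]
orientation: [[0.991, 0.136, 0.0], [0.136, -0.991, 0.0], [0.0, -0.0, -1.0]]
ft_force: [-0.2, -0.3, -3.4]
opening: 0.0491
time: 7.4
position: [0.5221, -0.0145, 0.049]
orientation: [[0.991, 0.136, 0.0], [0.136, -0.991, -0.0], [0.0, 0.0, -1.0]]
ft_force: [-8.3, 1.5, 14.0]
opening: 0.0496
```

Contact with the bed. Releasing.

```bash
python3 -m creep '[[[0,0,-0.001,0,0,0,52],[0,0,0,0,0,0,56],[0,0,0,0,0,0,62],[0,0,0,0,0,0,70],[0,0,0,0,0,0,80],[0,0,0,0,0,0,80],[0,0,0,0,0,0,80]]]'; python3 -m creep '[[[0,0,-0.03,0,0,0,80],[0,0,-0.06,0,0,0,80],[0,0,-0.08,0,0,0,80],[0,0,-0.08,0,0,0,80],[0,0,-0.08,0,0,0,80],[0,0,-0.05,0,0,0,80],[0,0,0,0,0,0,80]]]'
python3 - <<'E'
from h import *
im,p=cloud("wrist"); cv2.imwrite("pics/w4.png",im[:,:,::-1])
s=readout.read_state(); print(s["position"],s["ft_force"],s["opening"])
q=p.reshape(-1,3); b=q[(q[:,0]>.40)&(q[:,0]<.66)&(q[:,1]>-.40)&(q[:,1]<.14)]
print("bed",rect(b[(b[:,2]>.014)&(b[:,2]<.024)]))
hsv=cv2.cvtColor(im,cv2.COLOR_RGB2HSV).reshape(-1,3)
w=(hsv[:,1]>60)&(q[:,2]>.055)&(q[:,2]<.075)&(abs(q[:,0]-.522)<.06)&(abs(q[:,1]+.014)<.08)
print("box",rect(q[w]),w.sum(),np.median(q[w],0))
g=(hsv[:,1]<40)&(q[:,2]>.070)&(q[:,2]<.08)&(abs(q[:,0]-.52)<.06)
for nm,k in (("stop",g&(q[:,1]>.02)),("jaw",g&(q[:,1]<-.06)&(q[:,1]>-.14))): print(nm,rect(q[k]),k.sum())
for n in("scene","side"):
    im,p=cloud(n); cv2.imwrite(f"pics/{n}4.png",im[:,:,::-1]); q=p.reshape(-1,3)
    k=(q[:,2]>.104)&(q[:,2]<.165)&(abs(q[:,0]-.5)<.03)&(abs(q[:,1]+.186)<.03)&(cv2.cvtColor(im,cv2.COLOR_RGB2HSV).reshape(-1,3)[:,2]<60)
    print(n,rect(q[k]),q[k].mean(0),k.sum())
    k=(q[:,2]>.150)&(q[:,2]<.165)&(abs(q[:,0]-.5)<.04)&(abs(q[:,1]+.186)<.03); print(rect(q[k]),k.sum())
E
```

```text
time: 8.1
position: [0.522, -0.0144, 0.0483]
orientation: [[0.991, 0.136, 0.0], [0.136, -0.991, 0.0], [0.0, -0.0, -1.0]]
ft_force: [-0.2, -0.3, -1.0]
opening: 0.0799
time: 8.8
position: [0.5237, -0.0144, 0.2424]
orientation: [[0.991, 0.136, 0.007], [0.136, -0.991, 0.0], [0.007, 0.001, -1.0]]
ft_force: [1.1, 0.2, -0.1]
opening: 0.0799
[ 0.52284611 -0.01441116  0.23999592] [-0.41734037 -0.18499917 -0.10949375] 0.07986745863097768
bed [529.5 -72.9 121.2 318.    7.6]
box [522.8 -15.5  50.   99.7   7.9] 2233 [ 0.52321093 -0.01535108  0.06423342]
stop [512.7  58.3  70.4  22.    7.9] 1763
jaw [ 534.6 -110.3   69.7   33.3    7.9] 1555
scene [ 505.4 -187.3   21.9   15.8   60.1] [ 0.50655451 -0.18927485  0.13179024] 94
[ 503.  -185.1   20.8   21.3   66.1] 42
side [ 492.7 -177.6   18.1   11.4   19.8] [ 0.49118876 -0.17693161  0.13228468] 54
[ 493.5 -183.2   21.    21.6   27. ] 26
```

View pics/w4.png

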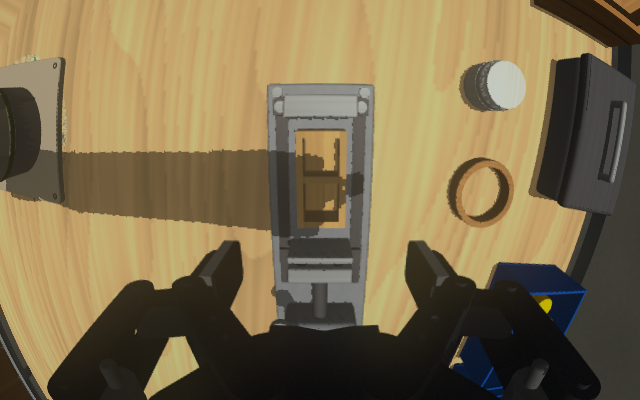

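The box stands centred on the bed at pixel (320,175). It measures 522.8, -15.5 mm, yaw 7.9°, matching the clamp axis. Next, a look at the sleeve with the wrist camera.

```bash
python3 -m creep '[[[-0.018,0.0824,0,0,0,0,80],[-0.018,0.0824,0,0,0,0,80],[-0.018,0.0824,0,0,0,0,80],[-0.018,0.0824,0,0,0,0,80],[-0.018,0.0824,0,0,0,0,80],[0,0,0,0,0,0,80],[0,0,0,0,0,0,80]]]'
python3 - <<'E'
from h import *
im,p=cloud("wrist"); cv2.imwrite("pics/w5.png",im[:,:,::-1])
s=readout.read_state(); print(s["position"],s["orientation"].round(4).tolist(),s["ft_force"],s["opening"])
q=p.reshape(-1,3)
for lo,hi in((.15,.165),(.152,.157),(.157,.163),(.103,.15)):
    k=(q[:,2]>lo)&(q[:,2]<hi)&(abs(q[:,0]-.5)<.04)&(abs(q[:,1]+.186)<.04)
    print(lo,rect(q[k]) if k.sum()>3 else 0,k.sum(),q[k].mean(0))
for lo,hi in((.085,.1),(.1,.115),(.09,.095),(.075,.085)):
    k=(q[:,2]>lo)&(q[:,2]<hi)&(abs(q[:,0]-.55)<.035)&(abs(q[:,1]+.232)<.035); print(lo,rect(q[k]) if k.sum()>3 else 0,k.sum())
E
```

```text
time: 9.65
position: [0.5046, -0.2252, 0.2367]
orientation: [[0.991, 0.134, -0.002], [0.134, -0.991, 0.001], [-0.002, -0.001, -1.0]]
ft_force: [-0.1, 0.2, 1.0]
opening: 0.0802
[ 0.50513369 -0.22386488  0.23698853] [[0.9907, 0.1361, -0.0019], [0.1361, -0.9907, 0.0011], [-0.0018, -0.0014, -1.0]] [ 1.57397133  0.13788649 -0.6009881 ] 0.0798761151335725
0.15 [ 499.5 -184.6   22.3   22.6    7.9] 916 [ 0.49951671 -0.1840513   0.15581072]
0.152 [ 499.5 -184.6   22.3   22.6    7.9] 514 [ 0.49947952 -0.18381017  0.15379332]
0.157 [ 499.5 -184.1   13.8   14.6    7.5] 394 [ 0.49955388 -0.18447649  0.15853146]
0.103 [ 498.2 -176.    17.3    4.7   10.2] 62 [ 0.49847246 -0.17507843  0.1217903 ]
0.085 [ 543.5 -220.    43.7   66.3   27.4] 1367
0.1 [ 550.4 -232.3   28.7   27.3   62.3] 385
0.09 [ 534.9 -213.4   29.3   38.    40.1] 49
0.075 [ 550.8 -231.9   67.1   68.8    1.1] 939
```

View pics/w5.png

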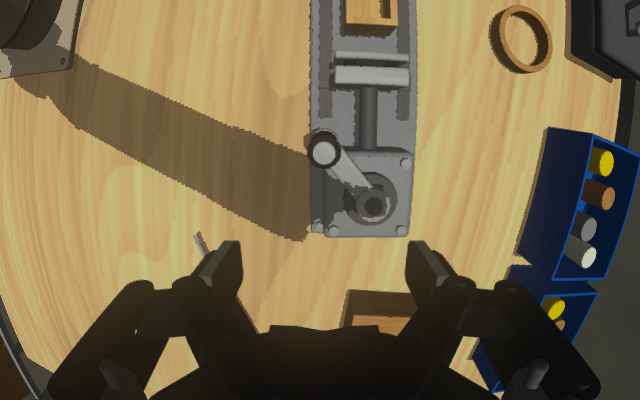

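The sleeve is at pixel (323,150) and measures 499.5, -184.4 mm. The hub is at (372,205), 550.6, -232.1 mm. That gives a radius of 69.9 mm and a ≈ 0.89 rad. Moving over it and gripping.

```bash
python3 -m creep '[[[0,-0.04,0,0,0,0,60],[0,-0.04,0,0,0,0,60],[0,0,0,0,0,0,60],[0,0,0,0,0,0,60]]]'; python3 -m creep '[[[0,0,0.05,0,0,0,60],[0,0,0.07,0,0,0,60],[0,0,0.06,0,0,0,60],[0,0,0.03,0,0,0,60],[0,0,0,0,0,0,60],[0,0,0,0,0,0,60]]]'
python3 - <<'E'
from h import *
im,p=cloud("wrist"); cv2.imwrite("pics/w6.png",im[:,:,::-1])
s=readout.read_state(); print(s["position"],s["ft_force"],s["opening"])
E
```

```text
time: 10.1
position: [0.5002, -0.1836, 0.2381]
orientation: [[0.99, 0.139, -0.0], [0.139, -0.99, 0.0], [-0.0, -0.0, -1.0]]
ft_force: [-0.7, -1.3, -0.3]
opening: 0.0599
time: 10.7
position: [0.5002, -0.1853, 0.1337]
orientation: [[0.991, 0.136, 0.0], [0.136, -0.991, -0.0], [0.0, 0.0, -1.0]]
ft_force: [-0.8, -1.1, 0.8]
opening: 0.0605
[ 0.50062678 -0.18533675  0.1343116 ] [ 0.18149408  0.94334362 -0.15159776] 0.05997703622581835
```

View pics/w6.png

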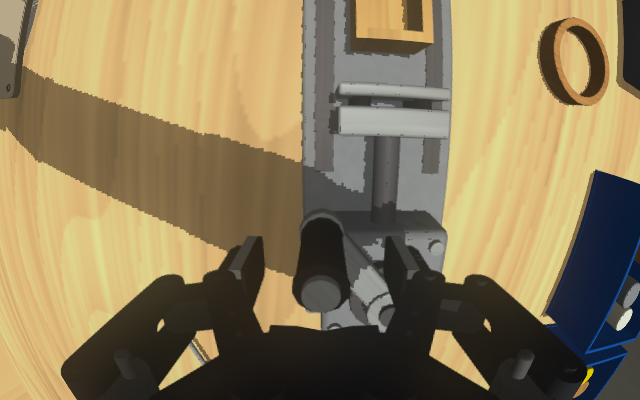

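The sleeve is between the pads at (322,265). Closing.

```bash
python3 -m creep '[[[0,0,0,0,0,0,10],[0,0,0,0,0,0,10],[0,0,0,0,0,0,10],[0,0,0,0,0,0,10],[0,0,0,0,0,0,10],[0,0,0,0,0,0,10]]]'
cat > st.py <<'E'
from h import *
C=np.array([.5506,-.2321]); 
def show():
    s=readout.read_state(); R=s["orientation"]; p=s["position"][:2]-C
    tx=np.array([.9907,.1361]); ty=np.array([-.1361,.9907])
    x,y=p@tx,p@ty; a=np.arctan2(y,-x); r=np.hypot(x,y)
    f=s["ft_force"][:2]; fx,fy=f@tx,f@ty
    print("t %.2f a %.3f r %.1fmm z %.4f ftan(resist) %.1f frad(out) %.1f fz %.1f op %.4f"%(s["time"],a,r*1e3,s["position"][2],-(fx*np.sin(a)+fy*np.cos(a)),-fx*np.cos(a)+fy*np.sin(a),s["ft_force"][2],s["opening"]), "pos tool xy", (x*1e3).round(1),(y*1e3).round(1))
if __name__=="__main__": show()
E
python3 st.py
python3 -c "
import numpy as np
a=0.888
while a<10.6:
    b=a+.2; print('%.2f'%b, '%.4f,%.4f'%(.14*(-np.cos(b)+np.cos(a)), -.14*(np.sin(b)-np.sin(a)))); a=b"
```

```text
time: 11.35
position: [0.5002, -0.1851, 0.1342]
orientation: [[0.991, 0.136, 0.001], [0.136, -0.991, -0.0], [0.001, 0.0, -1.0]]
ft_force: [-2.0, -0.5, 5.6]
opening: 0.0209
t 11.35 a 0.887 r 68.9mm z 0.1342 ftan(resist) 1.7 frad(out) 1.2 fz 5.6 op 0.0209 pos tool xy -43.6 53.4
1.09 0.0233,-0.0154
1.29 0.0259,-0.0104
1.49 0.0275,-0.0051
1.69 0.0279,0.0005
1.89 0.0273,0.0060
2.09 0.0256,0.0113
2.29 0.0228,0.0162
2.49 0.0191,0.0204
2.69 0.0147,0.0238
2.89 0.0097,0.0262
3.09 0.0043,0.0276
3.29 -0.0013,0.0279
3.49 -0.0068,0.0271
3.69 -0.0121,0.0252
3.89 -0.0168,0.0223
4.09 -0.0209,0.0185
4.29 -0.0242,0.0140
4.49 -0.0265,0.0089
4.69 -0.0277,0.0035
4.89 -0.0279,-0.0021
5.09 -0.0269,-0.0076
5.29 -0.0249,-0.0128
5.49 -0.0218,-0.0175
5.69 -0.0179,-0.0215
5.89 -0.0133,-0.0246
6.09 -0.0081,-0.0267
6.29 -0.0027,-0.0278
6.49 0.0029,-0.0278
6.69 0.0084,-0.0267
6.89 0.0135,-0.0245
7.09 0.0181,-0.0213
7.29 0.0220,-0.0173
7.49 0.0250,-0.0126
7.69 0.0270,-0.0073
7.89 0.0279,-0.0018
8.09 0.0277,0.0037
8.29 0.0264,0.0092
8.49 0.0241,0.0142
8.69 0.0208,0.0187
8.89 0.0166,0.0225
9.09 0.0118,0.0253
9.29 0.0066,0.0272
9.49 0.0010,0.0279
9.69 -0.0045,0.0276
9.89 -0.0099,0.0261
10.09 -0.0149,0.0236
10.29 -0.0193,0.0202
10.49 -0.0230,0.0160
10.69 -0.0257,0.0111
```

```bash
python3 -m creep '[[[0.0117,-0.0077,0,0,0,0,10],[0.0116,-0.0077,0,0,0,0,10],[0.0259,-0.0104,0,0,0,0,10],[0.0275,-0.0051,0,0,0,0,10]]]'; python3 st.py
```

```text
time: 11.75
position: [0.5357, -0.1655, 0.1342]
orientation: [[0.991, 0.135, -0.0], [0.135, -0.991, -0.001], [-0.0, 0.001, -1.0]]
ft_force: [-4.2, -6.8, 5.0]
opening: 0.0212
t 11.75 a 1.487 r 68.3mm z 0.1342 ftan(resist) 5.6 frad(out) -5.7 fz 5.0 op 0.0212 pos tool xy -5.7 68.0
```

```bash
python3 -m creep '[[[0.0279,0.0005,0,0,0,0,10],[0.0273,0.0060,0,0,0,0,10],[0.0256,0.0113,0,0,0,0,10],[0.0228,0.0162,0,0,0,0,10],[0.0191,0.0204,0,0,0,0,10],[0.0147,0.0238,0,0,0,0,10]]]'; python3 st.py
```

```text
time: 12.35
position: [0.6084, -0.1951, 0.1341]
orientation: [[0.991, 0.135, -0.003], [0.135, -0.991, -0.001], [-0.003, 0.0, -1.0]]
ft_force: [-12.1, -1.1, 11.4]
opening: 0.0207
t 12.35 a 2.709 r 68.6mm z 0.1341 ftan(resist) 5.6 frad(out) -10.8 fz 11.4 op 0.0207 pos tool xy 62.3 28.8
```

```bash
python3 -m creep '[[[0.0087,0.0262,-0.001,0,0,0,10],[0.0043,0.0276,0,0,0,0,10],[-0.0013,0.0279,0,0,0,0,10],[-0.0068,0.0271,0,0,0,0,10],[-0.0121,0.0252,0,0,0,0,10],[-0.0168,0.0223,0,0,0,0,10]]]'; python3 st.py
```

```text
time: 12.95
position: [0.6093, -0.2715, 0.1343]
orientation: [[0.99, 0.138, 0.002], [0.138, -0.99, 0.002], [0.003, -0.002, -1.0]]
ft_force: [1.8, 5.5, 2.4]
opening: 0.0205
t 12.95 a -2.415 r 70.7mm z 0.1343 ftan(resist) 5.6 frad(out) -1.6 fz 2.4 op 0.0205 pos tool xy 52.8 -47.0
```

```bash
python3 -m creep '[[[-0.0209,0.0185,0,0,0,0,10],[-0.0242,0.0140,0,0,0,0,10],[-0.0265,0.0089,0,0,0,0,10],[-0.0277,0.0035,0,0,0,0,10],[-0.0279,-0.0021,0,0,0,0,10],[-0.0269,-0.0076,0,0,0,0,10]]]'; python3 st.py
```

```text
time: 13.55
position: [0.5344, -0.3024, 0.1344]
orientation: [[0.991, 0.135, 0.003], [0.135, -0.991, -0.002], [0.003, 0.003, -1.0]]
ft_force: [6.1, -3.7, -3.2]
opening: 0.0203
t 13.55 a -1.209 r 72.2mm z 0.1344 ftan(resist) 6.7 frad(out) 2.3 fz -3.2 op 0.0203 pos tool xy -25.6 -67.5
```

```bash
python3 -m creep '[[[-0.0249,-0.0128,0,0,0,0,10],[-0.0218,-0.0175,0,0,0,0,10],[-0.0179,-0.0215,0,0,0,0,10],[-0.0133,-0.0246,0,0,0,0,10],[-0.0081,-0.0267,0,0,0,0,10],[-0.0027,-0.0278,0,0,0,0,10]]]'; python3 st.py
```

```text
time: 14.15
position: [0.4806, -0.2436, 0.1343]
orientation: [[0.991, 0.134, 0.001], [0.134, -0.991, -0.002], [0.001, 0.003, -1.0]]
ft_force: [3.2, -6.1, -2.4]
opening: 0.0205
t 14.15 a -0.027 r 70.9mm z 0.1343 ftan(resist) 6.5 frad(out) -2.1 fz -2.4 op 0.0205 pos tool xy -70.9 -1.9
```

```bash
python3 -m creep '[[[0.0029,-0.0278,0,0,0,0,10],[0.0084,-0.0267,0,0,0,0,10],[0.0135,-0.0245,0,0,0,0,10],[0.0181,-0.0213,0,0,0,0,10],[0.0220,-0.0173,0,0,0,0,10],[0.0250,-0.0126,0,0,0,0,10]]]'; python3 st.py
python3 - <<'E'
from h import *
im,p=cloud("wrist"); cv2.imwrite("pics/w7.png",im[:,:,::-1])
q=p.reshape(-1,3);hsv=cv2.cvtColor(im,cv2.COLOR_RGB2HSV).reshape(-1,3)
w=(hsv[:,1]>60)&(q[:,2]>.055)&(q[:,2]<.072)&(abs(q[:,0]-.522)<.06)&(abs(q[:,1]+.014)<.1)
print("box",rect(q[w]),w.sum())
g=(hsv[:,1]<40)&(q[:,2]>.070)&(q[:,2]<.08)&(abs(q[:,0]-.52)<.06)
for nm,k in (("stop",g&(q[:,1]>.03)),("jaw",g&(q[:,1]<-.045)&(q[:,1]>-.14))): print(nm,rect(q[k]),k.sum())
E
```

```text
time: 14.75
position: [0.5165, -0.1726, 0.1342]
orientation: [[0.991, 0.135, -0.001], [0.135, -0.991, -0.002], [-0.001, 0.002, -1.0]]
ft_force: [-2.0, -8.6, 0.7]
opening: 0.0205
t 14.75 a 1.187 r 68.6mm z 0.1342 ftan(resist) 6.0 frad(out) -6.5 fz 0.7 op 0.0205 pos tool xy -25.7 63.6
box [527.5 -48.1  50.5  48.7   6.8] 1627
stop [0. 0. 0. 0. 0.] 0
jaw [530.3 -78.   70.2  31.9   7.2] 4958
```

View pics/w7.png

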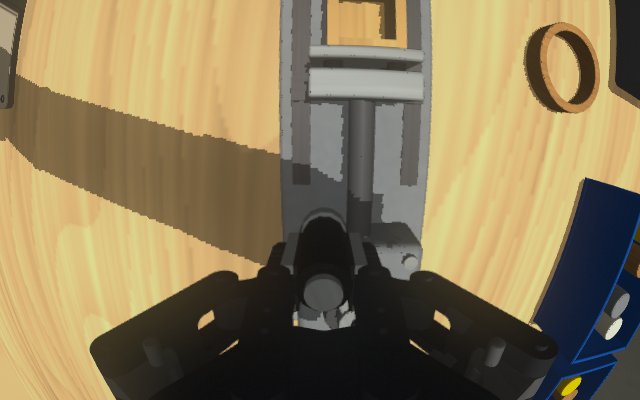

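The jaw face has reached the box at about (362,47). About 10 mm remains to the stop.

```bash
python3 -m creep '[[[0.0270,-0.0073,0,0,0,0,10],[0.0279,-0.0018,0,0,0,0,10],[0.0277,0.0037,0,0,0,0,10],[0.0264,0.0092,0,0,0,0,10],[0.0241,0.0142,0,0,0,0,10]]]'; python3 st.py
python3 -c "
import numpy as np
a=8.488
while a<10.6:
    b=a+.1; print('%.3f'%b, '%.4f,%.4f'%(.14*(-np.cos(b)+np.cos(a)), -.14*(np.sin(b)-np.sin(a)))); a=b"; python3 - <<'E'
from h import *
im,p=cloud("scene"); cv2.imwrite("pics/sc8.png",cv2.resize(im[170:260,260:370],None,fx=7,fy=6,interpolation=cv2.INTER_CUBIC)[:,:,::-1])
E
```

```text
time: 15.3
position: [0.5834, -0.1724, 0.1342]
orientation: [[0.991, 0.135, -0.002], [0.135, -0.991, -0.001], [-0.002, 0.001, -1.0]]
ft_force: [-9.5, -4.3, 7.4]
opening: 0.0208
t 15.30 a 2.210 r 68.1mm z 0.1342 ftan(resist) 6.3 frad(out) -8.3 fz 7.4 op 0.0208 pos tool xy 40.6 54.7
8.588 0.0108,0.0088
8.688 0.0099,0.0099
8.788 0.0089,0.0108
8.888 0.0077,0.0117
8.988 0.0065,0.0124
9.088 0.0053,0.0130
9.188 0.0040,0.0134
9.288 0.0026,0.0138
9.388 0.0012,0.0139
9.488 -0.0002,0.0140
9.588 -0.0016,0.0139
9.688 -0.0030,0.0137
9.788 -0.0043,0.0133
9.888 -0.0056,0.0128
9.988 -0.0069,0.0122
10.088 -0.0081,0.0114
10.188 -0.0092,0.0106
10.288 -0.0102,0.0096
10.388 -0.0111,0.0086
10.488 -0.0119,0.0074
10.588 -0.0126,0.0062
10.688 -0.0131,0.0049
```

View pics/sc8.png

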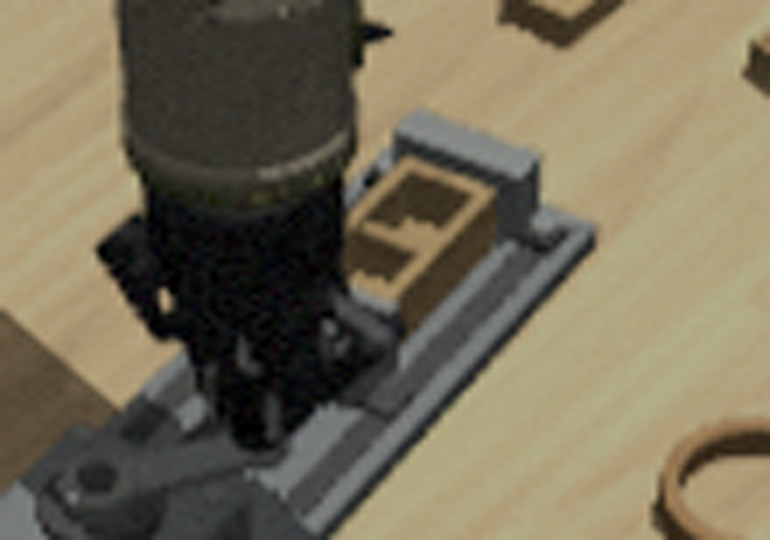

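The box at about (430,240) in the zoom is straight, with a few mm left to the stop at (465,170). Going slower now.

```bash
python3 -m creep '[[[0.0104,0.0088,0,0,0,0,10],[0.0095,0.0099,0,0,0,0,10]]]'; python3 st.py; python3 -m creep '[[[0.0089,0.0108,0,0,0,0,10],[0.0077,0.0117,0,0,0,0,10]]]'; python3 st.py
```

```text
time: 15.55
position: [0.5945, -0.18, 0.1343]
orientation: [[0.991, 0.135, -0.002], [0.135, -0.991, -0.0], [-0.002, 0.0, -1.0]]
ft_force: [-7.0, -0.6, 6.0]
opening: 0.0203
t 15.55 a 2.407 r 68.1mm z 0.1343 ftan(resist) 4.9 frad(out) -5.0 fz 6.0 op 0.0203 pos tool xy 50.5 45.7
time: 15.75
position: [0.6042, -0.1896, 0.1342]
orientation: [[0.991, 0.136, -0.002], [0.136, -0.991, 0.0], [-0.002, -0.0, -1.0]]
ft_force: [-7.4, 0.4, 5.8]
opening: 0.0206
t 15.75 a 2.607 r 68.4mm z 0.1342 ftan(resist) 4.9 frad(out) -5.5 fz 5.8 op 0.0206 pos tool xy 58.8 34.8
```

```bash
python3 -m creep '[[[0.0065,0.0124,0,0,0,0,10],[0,0,0,0,0,0,10]]]'; python3 st.py; python3 -m creep '[[[0.0053,0.0130,0,0,0,0,10],[0,0,0,0,0,0,10]]]'; python3 st.py
```

```text
time: 15.95
position: [0.6088, -0.196, 0.1343]
orientation: [[0.991, 0.135, -0.0], [0.135, -0.991, -0.001], [-0.001, 0.0, -1.0]]
ft_force: [-3.0, -1.5, 4.2]
opening: 0.0204
t 15.95 a 2.723 r 68.5mm z 0.1343 ftan(resist) 0.3 frad(out) -3.3 fz 4.2 op 0.0204 pos tool xy 62.6 27.9
time: 16.15
position: [0.6121, -0.2017, 0.1343]
orientation: [[0.991, 0.135, -0.001], [0.135, -0.991, -0.0], [-0.001, 0.0, -1.0]]
ft_force: [-4.4, -1.7, 4.8]
opening: 0.0208
t 16.15 a 2.819 r 68.7mm z 0.1343 ftan(resist) 0.5 frad(out) -4.7 fz 4.8 op 0.0208 pos tool xy 65.1 21.8
```

```bash
python3 -m creep '[[[0.0040,0.0134,0,0,0,0,10]]]'|grep -v ori; python3 st.py; python3 -m creep '[[[0.0026,0.0138,0,0,0,0,10]]]'|grep -v ori; python3 st.py
```

```text
time: 16.25
position: [0.6145, -0.2066, 0.1342]
ft_force: [-8.1, 1.6, 5.9]
opening: 0.0206
t 16.25 a 2.898 r 68.8mm z 0.1342 ftan(resist) 4.5 frad(out) -6.9 fz 5.9 op 0.0206 pos tool xy 66.8 16.6
time: 16.35
position: [0.617, -0.2133, 0.1342]
ft_force: [-8.4, 3.3, 7.4]
opening: 0.0208
t 16.35 a 3.002 r 69.0mm z 0.1342 ftan(resist) 5.5 frad(out) -7.2 fz 7.4 op 0.0208 pos tool xy 68.4 9.6
```

```bash
python3 -m creep '[[[0.0012,0.0139,0,0,0,0,10]]]'|grep -v ori; python3 st.py
```

```text
time: 16.45
position: [0.6187, -0.22, 0.1343]
ft_force: [-6.3, 4.1, 6.2]
opening: 0.0206
t 16.45 a 3.102 r 69.2mm z 0.1343 ftan(resist) 5.1 frad(out) -5.4 fz 6.2 op 0.0206 pos tool xy 69.2 2.8
```

```bash
python3 -m creep '[[[-0.0002,0.0140,0,0,0,0,10]]]'|grep -v ori; python3 st.py
```

```text
time: 16.55
position: [0.6197, -0.2266, 0.1342]
ft_force: [-6.2, 4.5, 6.0]
opening: 0.0202
t 16.55 a -3.084 r 69.4mm z 0.1342 ftan(resist) 4.9 frad(out) -5.9 fz 6.0 op 0.0202 pos tool xy 69.2 -4.0
```

a is now 9.48 and still free.

```bash
python3 -m creep '[[[-0.0016,0.0139,0,0,0,0,10]]]'|grep -v ori; python3 st.py
```

```text
time: 16.65
position: [0.6201, -0.2333, 0.1342]
ft_force: [-5.5, 5.3, 5.8]
opening: 0.0207
t 16.65 a -2.987 r 69.5mm z 0.1342 ftan(resist) 5.2 frad(out) -5.6 fz 5.8 op 0.0207 pos tool xy 68.7 -10.7
```

```bash
python3 -m creep '[[[-0.0030,0.0137,0,0,0,0,10]]]'|grep -v ori; python3 st.py
```

```text
time: 16.75
position: [0.6199, -0.2398, 0.1343]
ft_force: [-3.5, 7.6, 5.3]
opening: 0.0209
t 16.75 a -2.895 r 69.7mm z 0.1343 ftan(resist) 7.1 frad(out) -4.3 fz 5.3 op 0.0209 pos tool xy 67.6 -17.0
```

```bash
python3 -m creep '[[[-0.0043,0.0133,0,0,0,0,10]]]'|grep -v ori; python3 st.py
```

```text
time: 16.85
position: [0.6191, -0.246, 0.1343]
ft_force: [-2.0, 9.3, 4.6]
opening: 0.0207
t 16.85 a -2.805 r 69.9mm z 0.1343 ftan(resist) 8.7 frad(out) -3.8 fz 4.6 op 0.0207 pos tool xy 66.0 -23.1
```

```bash
python3 -m creep '[[[-0.0056,0.0128,0,0,0,0,10]]]'|grep -v ori; python3 st.py
```

```text
time: 16.95
position: [0.6178, -0.2521, 0.1343]
ft_force: [0.7, 10.1, 3.1]
opening: 0.0209
t 16.95 a -2.716 r 70.1mm z 0.1343 ftan(resist) 9.9 frad(out) -2.3 fz 3.1 op 0.0209 pos tool xy 63.8 -28.9
```

```bash
python3 -m creep '[[[-0.0069,0.0122,0,0,0,0,10]]]'|grep -v ori; python3 st.py
```

```text
time: 17.05
position: [0.6159, -0.258, 0.1343]
ft_force: [4.2, 11.2, 2.3]
opening: 0.0207
t 17.05 a -2.628 r 70.2mm z 0.1343 ftan(resist) 12.0 frad(out) -0.2 fz 2.3 op 0.0207 pos tool xy 61.1 -34.5
```

About 100 N by the rise (+7 N). Holding here for 0.4 s.

```bash
python3 -m creep '[[[0,0,0,0,0,0,10],[0,0,0,0,0,0,10],[0,0,0,0,0,0,10],[0,0,0,0,0,0,10]]]'|grep -v ori; python3 st.py
python3 - <<'E'
from h import *
im,p=cloud("wrist"); cv2.imwrite("pics/w9.png",im[:,:,::-1])
im,p=cloud("scene"); cv2.imwrite("pics/sc9.png",cv2.resize(im[170:260,260:370],None,fx=7,fy=6,interpolation=cv2.INTER_CUBIC)[:,:,::-1])
E
```

```text
time: 17.45
position: [0.6154, -0.2593, 0.1343]
ft_force: [1.8, 4.9, 1.4]
opening: 0.0209
t 17.45 a -2.608 r 70.2mm z 0.1343 ftan(resist) 5.2 frad(out) -0.2 fz 1.4 op 0.0209 pos tool xy 60.5 -35.7
```

View pics/sc9.png

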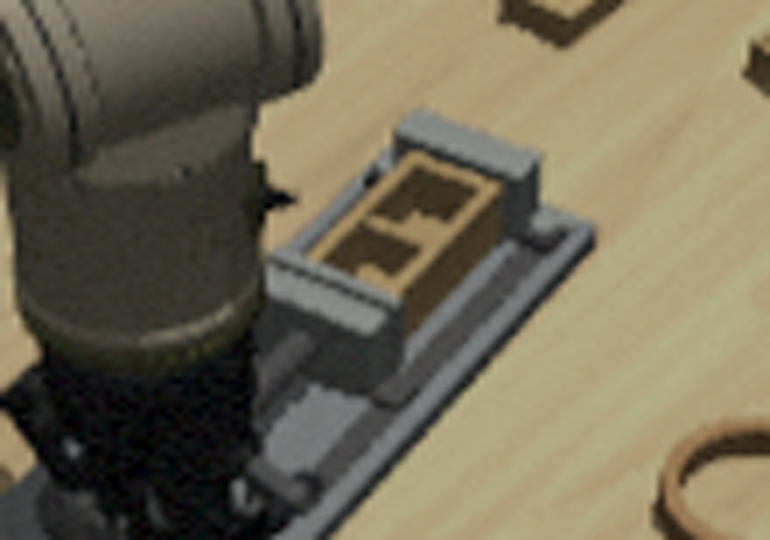

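Clamped: the jaw is flush on the box and the box is on the stop. Now I'll ease off the residual hand force so the crank won't kick back on release.

```bash
python3 -m creep '[[[0.0022,-0.0035,0,0,0,0,10],[0,0,0,0,0,0,10],[0,0,0,0,0,0,10]]]'|grep -v ori; python3 st.py
```

```text
time: 17.85
position: [0.6156, -0.2586, 0.1343]
ft_force: [1.8, 5.5, 3.9]
opening: 0.0207
t 17.85 a -2.618 r 70.2mm z 0.1343 ftan(resist) 5.8 frad(out) -0.4 fz 3.9 op 0.0207 pos tool xy 60.8 -35.1
```

```bash
python3 -m creep '[[[0.0022,-0.0035,0,0,0,0,10],[0,0,0,0,0,0,10],[0,0,0,0,0,0,10]]]'|grep -v ori; python3 st.py; python3 st.py
```

```text
time: 18.15
position: [0.616, -0.2578, 0.1343]
ft_force: [-0.3, 5.5, 4.2]
opening: 0.0204
t 18.15 a -2.631 r 70.3mm z 0.1343 ftan(resist) 5.0 frad(out) -2.3 fz 4.2 op 0.0204 pos tool xy 61.3 -34.3
t 18.15 a -2.631 r 70.3mm z 0.1343 ftan(resist) 5.0 frad(out) -2.3 fz 4.2 op 0.0204 pos tool xy 61.3 -34.3
```

```bash
python3 -m creep '[[[0.0022,-0.0035,0,0,0,0,10],[0,0,0,0,0,0,10],[0,0,0,0,0,0,10]]]'|grep -v ori; python3 st.py;  python3 -m creep '[[[0.0022,-0.0035,0,0,0,0,10],[0,0,0,0,0,0,10],[0,0,0,0,0,0,10]]]'|grep -v ori; python3 st.py
```

```text
time: 18.45
position: [0.6165, -0.2563, 0.1343]
ft_force: [-1.2, 3.9, 5.7]
opening: 0.0209
t 18.45 a -2.653 r 70.2mm z 0.1343 ftan(resist) 3.2 frad(out) -2.5 fz 5.7 op 0.0209 pos tool xy 62.0 -33.0
time: 18.75
position: [0.6171, -0.2546, 0.1343]
ft_force: [-2.3, 1.8, 6.2]
opening: 0.0205
t 18.75 a -2.678 r 70.2mm z 0.1343 ftan(resist) 0.9 frad(out) -2.7 fz 6.2 op 0.0205 pos tool xy 62.8 -31.4
```

```bash
python3 -m creep '[[[0,0,0,0,0,0,30],[0,0,0,0,0,0,40],[0,0,0,0,0,0,50],[0,0,0,0,0,0,55],[0,0,0,0,0,0,55]]]'|grep -v ori; python3 -m creep '[[[0,0,-0.02,0,0,0,55],[0,0,-0.06,0,0,0,55],[0,0,-0.08,0,0,0,55],[0,0,-0.08,0,0,0,55],[0,0,-0.02,0,0,0,55],[0,0,0,0,0,0,55]]]'|grep -v ori
python3 - <<'E'
from h import *
im,p=cloud("wrist"); cv2.imwrite("pics/w10.png",im[:,:,::-1])
q=p.reshape(-1,3)
k=(q[:,2]>.15)&(q[:,2]<.165)&(abs(q[:,0]-.616)<.04)&(abs(q[:,1]+.255)<.04); r=rect(q[k]); print(r,k.sum())
d=r[:2]/1e3-[.5506,-.2321]; x=d@[.9907,.1361]; y=d@[-.1361,.9907]; print("a",np.arctan2(y,-x)+4*np.pi,np.hypot(x,y))
E
```

```text
time: 19.25
position: [0.6172, -0.2545, 0.1337]
ft_force: [-0.4, 0.2, 0.1]
opening: 0.0551
time: 19.85
position: [0.6182, -0.2547, 0.2668]
ft_force: [0.8, 0.1, 0.2]
opening: 0.0548
[ 618.8 -248.    22.8   22.4   34.7] 644
a 9.790347520356162 0.07002926223576106
```

View pics/w10.png

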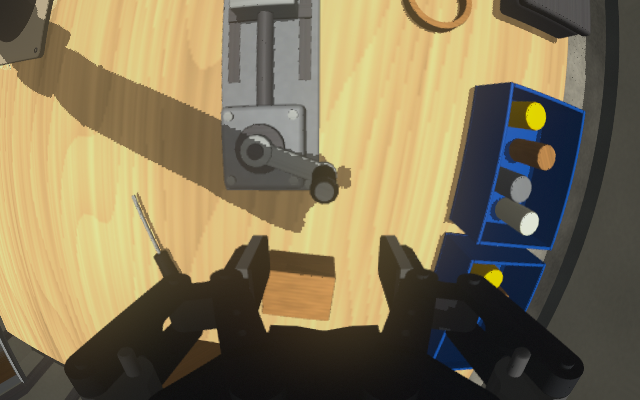

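The sleeve at (323,187) is free and the crank is at ~9.79 rad, so it sprang back slightly (~0.07 rad). From the force and angle slope I estimate about 55–60 N still clamped. I'll check that it stays put, and check the box pose from above the bed.

```bash
python3 -m creep '[[[0,-0.04,-0.02,0,0,0,55],[-0.02,-0.08,0,0,0,0,55],[-0.05,-0.08,0,0,0,0,55],[-0.05,-0.08,0,0,0,0,55],[-0.03,-0.08,0,0,0,0,55],[0,-0.02,0,0,0,0,55],[0,0,0,0,0,0,55],[0,0,0,0,0,0,55]]]'|grep -v ori
python3 - <<'E'
from h import *
im,p=cloud("wrist"); cv2.imwrite("pics/w11.png",im[:,:,::-1])
q=p.reshape(-1,3);hsv=cv2.cvtColor(im,cv2.COLOR_RGB2HSV).reshape(-1,3)
w=(hsv[:,1]>60)&(q[:,2]>.055)&(q[:,2]<.072)&(abs(q[:,0]-.522)<.06)&(abs(q[:,1]+.014)<.1)
print("box",rect(q[w]),w.sum(),np.median(q[w],0))
g=(hsv[:,1]<40)&(q[:,2]>.070)&(q[:,2]<.08)&(abs(q[:,0]-.52)<.06)
for nm,k in (("stop",g&(q[:,1]>.03)),("jaw",g&(q[:,1]<-.045)&(q[:,1]>-.14))): print(nm,rect(q[k]) if k.sum() else 0,k.sum())
for n in("wrist","scene","side"):
    im,p=cloud(n); q=p.reshape(-1,3)
    k=(q[:,2]>.15)&(q[:,2]<.165)&(abs(q[:,0]-.616)<.03)&(abs(q[:,1]+.25)<.03)
    if k.sum()>5:print(n,rect(q[k]),k.sum())
    if n!="wrist":cv2.imwrite(f"pics/{n}11.png",im[:,:,::-1])
E
```

```text
time: 20.7
position: [0.5172, -0.0769, 0.2733]
ft_force: [0.0, -0.6, 1.1]
opening: 0.0548
box [518.7  -8.5  65.9 113.2   6.8] 2164 [ 0.52127959 -0.00152226  0.0643624 ]
stop [512.2  58.3  70.2  21.7   7.5] 1351
jaw [529.1 -67.1  69.   31.3   6.7] 1607
scene [ 619.4 -248.6   22.2   21.7   58.5] 53
side [ 613.4 -245.8   22.9   22.7   16.3] 20
```

View pics/w11.png

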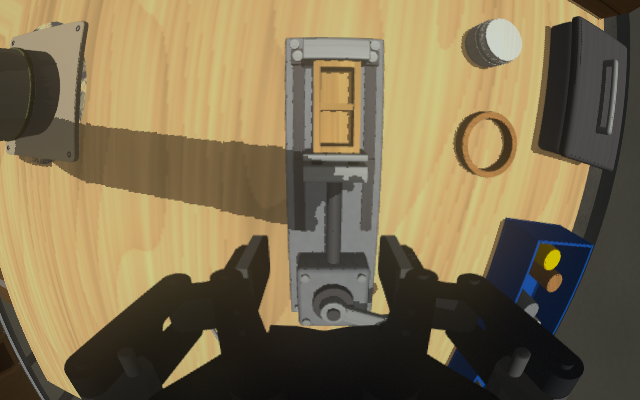

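View pics/scene11.png

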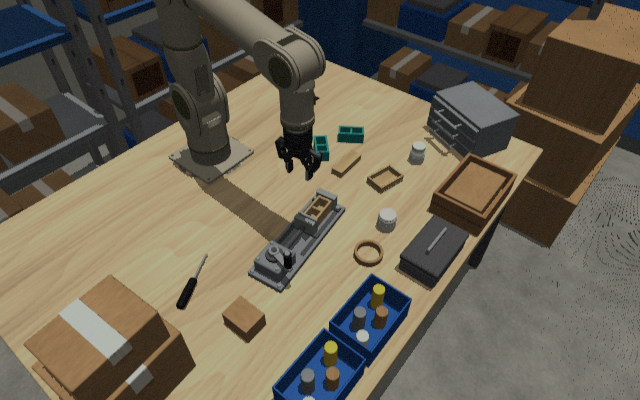

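```bash
python3 -c "
from cell import arm
print(arm.close_job())"
```

```text
the job is handed in; nothing more can be done
None
```

I stood the parts box in the clamp, wound the jaw onto it with the sleeve held throughout, let go and handed in the job at about 21 s of the 72 s. No verdict was reported.

- **Placing:** I gripped the box across its width and set it on the bed at about 523, -15 mm, square to the clamp and centred within about 1 mm. I opened the fingers before the jaw reached it.
- **Winding:** I wound about 9.05 rad by feel. The drag at the sleeve rose from about 5 N to 12 N, which I read as roughly 100 N of jaw force. I held there for 0.4 s, then eased back until almost no force was left in my hand, and released.

**Last checks:**
- The wrist and scene pictures show the box flush between stop and jaw, upright and on the clamp axis. The gripper is clear and the other things look undisturbed, though I did not measure their positions again.
- The crank sprang back about 0.07 to 0.1 rad on release. I estimate 50 to 60 N still on the box; this comes from the force and angle slope and was not measured directly.
- The sleeve position from the side camera was about 6 mm off the other two views, as that camera had been all along. I relied on the wrist camera.
- The final rectangle fit of the box came out too large (66 by 113 mm) because other pixels were mixed in. I judged its final position from the median point and the pictures instead.

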